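# Swap the snap cap at a pump bottle change

## Robot

A 6-joint arm with a two-finger parallel gripper is mounted at the origin on the work surface. World frame = base frame: x ahead of the robot, y to its left, z up, the work surface at z = 0. Lengths are in m, angles in rad, forces in N, time in s.
With the tool pointing down it reaches from about 0.4 to 0.825 m from the base axis. Payload 7 kg.
Tool frame: the origin (TCP) lies on the centre line of the jaws, within the pads' length; the fingertips stand 19 mm ahead of it and the grasp point (between the pads) is the TCP; z points along the fingers, y is the line along which they close (so a half turn about z gives the same grasp; the last joint's range is limited). The gripper opens to 88 mm and grips with 3 to 60 N. Pads are 19 mm wide; open, the fingers measure 130 mm over their backs; the gripper's body (78 mm by 193 mm) begins 47 mm behind the grasp point.
Start: joints at [-0.835, 0.359, 0.012, 0, -1.224, -0.288], TCP at [0.292, -0.608, 0.246] pointing down, gripper open.
Joint ranges: [-3.07, 3.07], [-1.43, 2.12], [-1.02, 1.25], [-3.03, 1.67], [-3.05, -0], [-3.03, 3.03]. Speed limits (rad/s): [2.39, 2.39, 3.01, 3.14, 3.14, 3.14].

## Interface

Orientations are given as [roll, pitch, yaw] about the fixed x, y, z axes, in that order (R = Rz(yaw) Ry(pitch) Rx(roll)).
In Python, from station import arm, imaging, models gives the robot as it stands.
- The arm moves only by the tool play_rows, never from a script. Its arguments are lists of equal length, an entry for each row: "travel": the shift along the tool's x, y, z in units of 25 mm (1.0 is 25 mm), a list of three; "twist": the turn about the tool's z in units of 0.15 rad (1.0 is 0.15 rad). A call has 1 to 8 rows; each row shifts and turns the commanded pose from where the row before left it, along the tool's axes as they then stand; what a row does not reach is not made up. A row lasts 1/8 s, in which the tool goes at most 62.5 mm and 10.7 degrees, less where a joint would pass 70% of its speed; a pose out of reach is approached as far as the arm can. A call with a number of a shift or a turn outside -1 to 1 is refused whole. A call with a gripper value outside its range is refused whole. "fingers" is the opening, from 0 (shut) to 1 (fully open), set as the call begins (left out, the last holds). The fingers move at their own pace and stop on an object; "newtons" is the grip in N (left out, the last holds). Time passes only in rows, so rows that do not move let the fingers close. It gives the time, the measured TCP pose, the force, the opening and the grip force at its end, in the units of the state.
- arm.get_state(): the state, without advancing time (a new reading comes with each control period).
- imaging.grab_frame(name): name is "side" or "top" or "wrist"; returns a dict with "pixels" (400x640x3 uint8, red, green, blue), "fx", "fy", "cx", "cy" (pixels), "R" (3x3) and "t" (3): a world point X has camera coordinates R X + t; the wrist camera has in their place "T_tool_cam" (4x4, takes a point from camera to tool coordinates, whose origin is the TCP and whose axes are the flange's). Camera axes: x right, y down, z forward; pixel columns grow to the right and rows downward; lengths in m; the calibration is good to about 2 mm. The wrist camera is an equidistant fisheye: a pixel r from the principal point sees the ray r / f radians off the axis. A picture is of the moment at which its call begins: read the wrist's pose just before it. There is no depth.
- arm.job_done(): hands the job in; it is judged then, once.
Trained networks look in the newest picture that a camera, given by its name, has taken for a name from the list of things; names that differ only in an ending like _2 or _b are one class to them, and where a whole thing is asked for, a point or a joint stands for the part that bears it (a point fixed in the world has none). Each returns a list of dicts, best first, with "confidence" (0 to 1); they miss things now and then, are a little off and sometimes report something else, mostly with a low value. They report only what shows in the picture. A call takes as long as a camera call. They do not tell look-alikes from the thing itself.
- models.boxes_of(name, camera): "extent" ([centre column, centre row, width, height] in pixels, round what is visible of it).
- models.silhouettes(name, camera): "pixels" (400x640 bool, what is visible of it) and "extent" ([centre column, centre row, width, height] in pixels, round what is visible of it).
The state is a dict: "t": time; "q": joint angles; "qd": joint speeds; "joint_efforts": joint torques, N m; "eef_pos": TCP position; "ee_rot": TCP orientation; "force": force on the tool from outside, world axes, zero at the start; "moment": the same for the moment, N m; "width": finger opening in m; "gripper_force": force on a finger pad.
Only numpy, scipy, OpenCV 4.12 (cv2) and the standard library are available. Lean on these libraries where they do the work, as an engineer would, in place of code of your own. Each camera call takes 0.05 s, during which the arm holds its last target. There are 200 camera calls.

## Task

The pump is changing over to the fresh bottle in its clamp: pull that bottle's blue snap cap off and press it onto the open, finished bottle on the bench until it is snapped fully home all round. Stand the closed bottle in the empty bay of the grey returns tray, keeping it upright, and leave everything else where it is.

Things in the scene. Friction and masses are not known exactly. Their poses are not given: they have to be found in the camera images.
- pump: Peristaltic pump with a bottle clamp, fixed, its place and yaw vary. Origin: on the bench (z = 0) under the clamped fresh bottle's axis; z up. Light grey housing 136 mm high fills x -75 to +115, y +82 to +218 mm. Aluminium clamp: foot plate 6 mm thick under the bottle (x +-50, y -40 to +85 mm) and a band round it, radius 35 mm (52 mm at a lug towards -x), 38 to 52 mm high.
- feed_neck (a point): Centre of the mouth of the fresh bottle, 124 mm above the bench. That bottle is white, shaped like bottle, stands on the clamp's 6 mm foot plate and is held: it cannot lift or turn.
- cap: Blue ribbed snap cap, the only one that comes off: 49 mm in diameter (50 over the ribs), 28 mm high, 25 g; starts snapped home on the fresh bottle. Origin: centre of its lower rim, z up. The bore is 37 mm at the rim's 3.5 mm high snap lip, 44 mm above it, 24 mm deep. No thread: it pulls off and presses on straight along the neck, passing a sprung bead with about 10 N (up to 15 N) either way.
- bottle: Finished bottle: white, open, loose, upright on the bench, the only loose bottle with no blue cap; about 120 g. Origin: centre of its underside, z up. Body 62 mm in diameter up to 72 mm, shoulder narrowing to 42 mm at 88 mm, collar 45 mm wide to 91 mm, neck 34 mm in diameter to the mouth at 118 mm, tapering to 26 mm over its top 7 mm. Snap bead 41 mm wide at 103 mm. A home cap spans 94 to 122 mm.
- bottle_neck (a point): Centre of the mouth of the finished bottle, on its axis, 118 mm above its underside.
- tray: Grey square returns tray, fixed, any yaw: 188 x 188 mm, walls 45 mm high, 4 mm thick, floor 4 mm thick, split by a cross of 4 mm walls, 39 mm high, into four bays of about 88 mm. Origin: centre of its underside, z up, sides along x and y. Closed bottles (62 mm wide, 122 mm high, 49 mm caps) stand in the bays at (+46, +46), (+46, -46) and (-46, -46) mm.
- bay (a point): Centre of the floor of the empty bay, 4 mm above the bench, at (-46, +46) mm in the tray's frame.
- closed: A closed bottle on the bench, white, 62 mm in diameter, blue cap on, 122 mm high in all; origin at the centre of its underside. To be left alone.
- stored_a: Closed bottle in the tray, as closed. To be left alone.
- stored_b: Closed bottle in the tray, as closed. To be left alone.
- stored_c: Closed bottle in the tray, as closed. To be left alone.
- beaker: White plastic beaker, 60 mm in diameter, 75 mm high; origin at the centre of its underside. To be left alone.
- marker: Marker pen with a black cap lying on the bench, 140 mm long along its x, 17 mm thick; origin under its middle. To be left alone.
- chip_case: Pale flat case, 85 mm by 60 mm, 20 mm high; origin at the centre of its underside. To be left alone.
- cap_top (a point): Centre of the cap's outer roof face, 28 mm above the rim. Fully home the inner roof (24 mm above the rim) lies on the mouth: rim 24 mm below the mouth, cap_top 4 mm above it. A cap merely laid on the bead stops about 14 mm short of home. The snapped cap carries the bottle's weight.
There are look-alikes about, which are no part of the job. Leave any black or orange look-alike of the cap alone.

How it is judged:
By the outcome, as a careful person would: the job done as asked, in the order asked, and still so for the second after the job is handed in, with the robot touching nothing.
It also fails if it takes over 58 s, if anything falls off the work surface, if the arm or the gripper's body presses on something with over 40 N, if the wrist force passes 120 N, or if a joint passes its speed limit or range.

## Working session

There is one attempt and no reset: what is moved stays moved. The work goes in short steps, Python scripts to look and compute and a tool call to move; the robot and the scene stay as the last step left them, time stands still between calls to the robot, and variables do not carry over. Pictures are saved under pics/ and viewed, at most 10 in all, crops included, and the job is handed in when it is done.

Besides the shell and the picture viewer there is one more tool, called after "Call:" as name(argument=value, ...) on one line, values as JSON. play_rows: Moves the arm, as the interface text tells. Shifts and turns lie within -1 to 1; 1 stands for 25 mm of shift or 0.15 rad of turn. Its arguments: {"type":"object","properties":{"travel":{"type":"array","items":{"type":"array","items":{"type":"number"}}},"twist":{"type":"array","items":{"type":"number"}},"fingers":{"type":"number"},"newtons":{"type":"number"}},"required":["travel","twist"]}

```bash
ls; mkdir -p pics
python3 - <<'E'
from station import arm, imaging, models
import cv2,numpy as np
s=arm.get_state();print({k:np.round(v,3).tolist() for k,v in s.items()})
for c in ("top","side"):
    f=imaging.grab_frame(c);cv2.imwrite(f"pics/{c}0.png",f["pixels"][:,:,::-1])
    print(c,f["fx"],f["cx"],f["cy"],np.round(f["R"],3).tolist(),np.round(f["t"],3).tolist())
    for n in("cap","bottle","tray","pump","closed","beaker","marker","chip_case"):
        print(n,[(round(d["confidence"],2),np.round(d["extent"]).astype(int).tolist()) for d in models.boxes_of(n,c)][:7])
E
```

```text
pics
{'t': 0.0, 'q': [-0.835, 0.359, 0.011, -0.0, -1.224, -0.288], 'qd': [0.0, -0.001, 0.001, -0.0, 0.001, -0.0], 'joint_efforts': [-0.001, -58.272, 29.304, 6.997, 0.007, -0.0], 'eef_pos': [0.292, -0.608, 0.245], 'ee_rot': [3.14, -0.0, -2.694], 'force': [-0.456, 0.265, 0.17], 'moment': [-0.008, -0.009, -0.003], 'gripper_force': 0.0, 'width': 0.087}
top 369.9922878726718 313.82898486697496 203.79714708482172 [[0.016, -1.0, -0.004], [-0.99, -0.015, -0.143], [0.143, 0.006, -0.99]] [-0.07, 0.603, 0.789]
cap [(0.97, [169, 213, 28, 30]), (0.97, [186, 172, 22, 22]), (0.92, [235, 226, 26, 22]), (0.67, [226, 269, 24, 25]), (0.55, [181, 279, 27, 21])]
bottle [(0.68, [289, 199, 29, 30])]
tray [(0.59, [422, 242, 112, 113])]
pump [(0.69, [131, 220, 158, 101])]
closed [(0.79, [293, 273, 27, 30])]
beaker [(0.89, [228, 166, 28, 32])]
marker [(0.66, [288, 152, 14, 56])]
chip_case [(0.91, [351, 145, 30, 39]), (0.18, [396, 232, 37, 30])]
side 467.10960320740304 320.17200001115236 197.96704660019404 [[-0.894, -0.448, -0.008], [-0.332, 0.674, -0.66], [0.301, -0.588, -0.751]] [0.504, 0.319, 0.977]
cap [(0.82, [305, 286, 18, 31]), (0.67, [324, 355, 25, 28]), (0.65, [268, 306, 27, 26]), (0.59, [342, 313, 24, 31]), (0.58, [226, 310, 25, 30])]
bottle [(0.6, [304, 228, 22, 41]), (0.34, [384, 173, 80, 60])]
tray [(0.96, [386, 172, 82, 59])]
pump [(0.67, [232, 352, 136, 93]), (0.58, [247, 266, 24, 41]), (0.56, [305, 230, 27, 39])]
closed [(0.79, [368, 248, 27, 49])]
beaker [(0.88, [246, 268, 25, 43]), (0.75, [386, 173, 76, 67])]
marker []
chip_case [(0.78, [279, 184, 36, 23])]
```

Run:
```python
import cv2
a=cv2.imread("pics/top0.png")[90:330,40:500];b=cv2.imread("pics/side0.png")[130:400,140:440]
cv2.imwrite("pics/topc.png",cv2.resize(a,None,fx=1.73,fy=1.73,interpolation=cv2.INTER_CUBIC))
cv2.imwrite("pics/sidec.png",cv2.resize(b,None,fx=2.2,fy=2.2,interpolation=cv2.INTER_CUBIC))
```

```text
(no output)
```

View pics/topc.png

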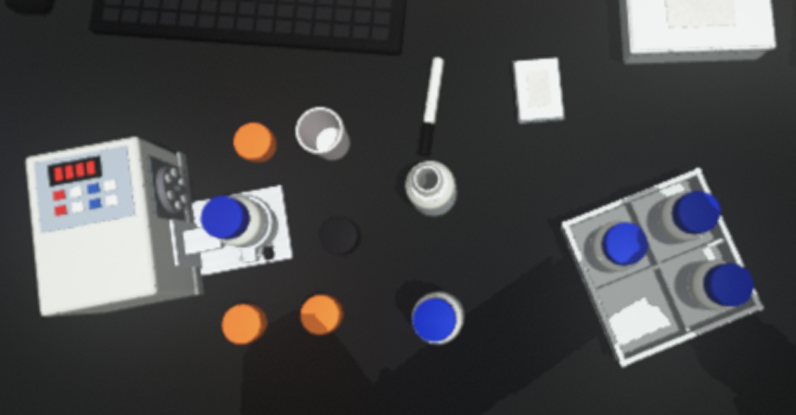

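View pics/sidec.png

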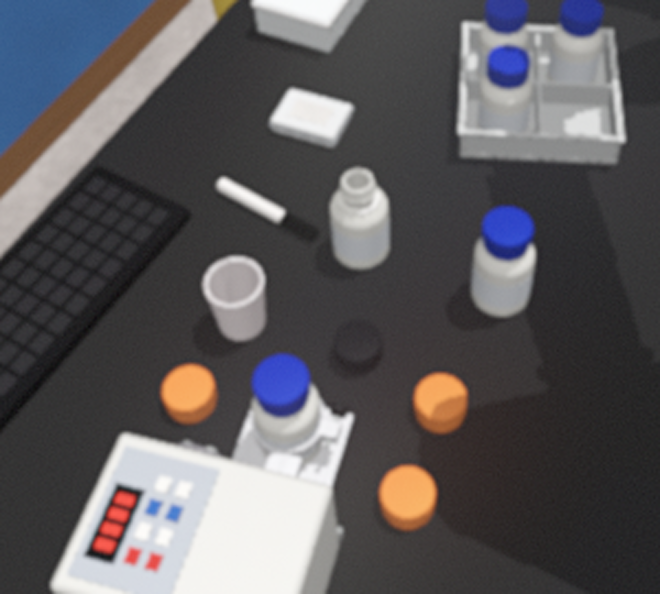

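The top crop shows the fresh bottle's blue cap at (225,217), the open finished bottle's mouth at (429,180) and the empty bay at (640,315). The tray corners are at (700,169), (563,222), (624,366) and (762,308). The side crop agrees with this: the black and orange caps are decoys, and the closed bottle stands apart.

```bash
cat > h.py <<'E'
from station import arm, imaging, models
import cv2,numpy as np
from scipy.optimize import least_squares
def ray(f,u,v,z):
    R=np.array(f["R"]);t=np.array(f["t"]);o=-R.T@t
    d=R.T@np.array([(u-f["cx"])/f["fx"],(v-f["cy"])/f["fy"],1]);return o+d*(z-o[2])/d[2]
def proj(f,P):
    c=np.atleast_2d(P)@np.array(f["R"]).T+np.array(f["t"])
    return np.c_[f["fx"]*c[:,0]/c[:,2]+f["cx"],f["fy"]*c[:,1]/c[:,2]+f["cy"]]
A=np.linspace(0,2*np.pi,60)
def stackmask(f,x,y,secs):
    m=np.zeros((1600,2560),np.uint8)
    for (r1,z1),(r2,z2) in zip(secs[:-1],secs[1:]):
        P=np.vstack([np.c_[x+r*np.cos(A),y+r*np.sin(A),0*A+z] for r,z in((r1,z1),(r2,z2))])
        h=cv2.convexHull(((proj(f,P)+.5)*4*16).astype(np.int32));cv2.fillConvexPoly(m,h,1,shift=4)
    return m
def cen(m,s=1):
    M=cv2.moments(m.astype(np.uint8),True);return np.array([(M["m10"]/M["m00"]+.5)/s-.5,(M["m01"]/M["m00"]+.5)/s-.5]),M["m00"]/s/s
def fit(f,mask,secs,x0):
    c,a=cen(mask);x=np.array(x0[:2],float)
    for _ in range(6):
        cm,am=cen(stackmask(f,*x,secs),4); zc=np.mean([s[1] for s in secs])
        x+=(ray(f,*c,zc)-ray(f,*cm,zc))[:2]
    return x,a,am
CAP=[(.0248,.100),(.0248,.128)]
BOT=[(.031,0),(.031,.072),(.021,.088),(.0225,.091),(.017,.095),(.017,.111),(.013,.118)]
def blue(im):
    h=cv2.cvtColor(im,cv2.COLOR_RGB2HSV);return cv2.inRange(h,(110,120,50),(130,255,255))
def comp(m,u,v,w=26):
    n,l,st,c=cv2.connectedComponentsWithStats(m);i=1+np.argmin(np.hypot(*(c[1:]-[u,v]).T)+1e3*(st[1:,4]<150));return l==i
E
python3 - <<'E'
from h import *
for c,cu,bu in(("top",(170,215),(289,199)),("side",(268,305),(304,228))):
    f=imaging.grab_frame(c)
    m=comp(blue(f["pixels"]),*cu); x0=ray(f,*cu,.11)
    print(c,"cap",fit(f,m,CAP,x0))
    for d in models.silhouettes("bottle",c):
        if np.hypot(d["extent"][0]-bu[0],d["extent"][1]-bu[1])<8: print(c,"bottle",fit(f,d["pixels"],BOT,ray(f,*bu,.05)))
    hsv=cv2.cvtColor(f["pixels"],cv2.COLOR_RGB2HSV); w=cv2.inRange(hsv,(0,0,90),(179,90,255)); mm=comp(w,*bu)
    print("white",fit(f,mm,BOT,ray(f,*bu,.05)))
    if c=="top":
        C=[ray(f,40+u/1.73,90+v/1.73,.045)[:2] for u,v in((700,169),(563,222),(624,366),(762,308))]
        C=np.array(C);print(C.round(4),np.linalg.norm(C-np.roll(C,-1,0),axis=1),"ctr",C.mean(0))
        P=[ray(f,40+u/1.73,90+v/1.73,.006)[:2] for u,v in((282,186),(293,260))];print("plate",P)
        H=[ray(f,40+u/1.73,90+v/1.73,.136)[:2] for u,v in((27,157),(138,138),(155,300),(40,315))];print("housing",H)
E
```

```text
top cap (array([0.56583829, 0.23418691]), 523.0, 601.3125)
top bottle (array([ 0.61519896, -0.00384716]), 680.0, 741.375)
white (array([ 0.61542585, -0.00483079]), 699.0, 740.5625)
[[ 0.6451 -0.3554]
 [ 0.5729 -0.1766]
 [ 0.3934 -0.252 ]
 [ 0.4676 -0.4275]] [0.19284969 0.19472151 0.19052079 0.19159916] ctr [ 0.51973838 -0.30286999]
plate [array([0.62049898, 0.2010563 ]), array([0.5202411 , 0.18037463])]
housing [array([0.62980577, 0.46086309]), array([0.65443544, 0.33303843]), array([0.46750299, 0.29672707]), array([0.44876337, 0.42512106])]
side cap (array([0.56545334, 0.22840943]), 584.0, 629.75)
side bottle (array([ 0.61498305, -0.01202616]), 948.0, 957.25)
white (array([ 0.61539151, -0.01211014]), 1091.0, 956.125)
```

```bash
cat >> h.py <<'E'
def plan(x,y,z,yaw,n=None,start=None):
    s=arm.get_state();p=np.array(s["eef_pos"] if start is None else start[:3]);w=s["ee_rot"][2] if start is None else start[3]
    D=np.array([x,y,z])-p;dw=(yaw-w+np.pi)%(2*np.pi)-np.pi
    n=n or int(max(np.ceil(np.linalg.norm(D[:2])/.0249),np.ceil(abs(D[2])/.025),np.ceil(abs(dw)/.148),1))
    T=[]
    for i in range(n):
        a=w+dw*i/n;d=D/n/.025
        T.append([round(float(v),2) for v in(d[0]*np.cos(a)+d[1]*np.sin(a),d[0]*np.sin(a)-d[1]*np.cos(a),-d[2])])
    print(n,"pos",p.round(4),"yaw",round(w,3),"twist",round(-dw/n/.15,3))
    for k in range(0,n,8):print(T[k:k+8])
E
python3 - <<'E'
from h import *
s=arm.get_state();print(s["ee_rot"])
plan(.566,.231,.235,-1.37)
E
```

```text
[ 3.14159164e+00 -1.27196305e-05 -2.69375009e+00]
36 pos [ 0.2922 -0.6084  0.2456] yaw -2.694 twist -0.245
[[-0.68, 0.71, 0.01], [-0.7, 0.68, 0.01], [-0.73, 0.66, 0.01], [-0.75, 0.63, 0.01], [-0.77, 0.6, 0.01], [-0.8, 0.57, 0.01], [-0.82, 0.54, 0.01], [-0.84, 0.51, 0.01]]
[[-0.85, 0.48, 0.01], [-0.87, 0.45, 0.01], [-0.89, 0.42, 0.01], [-0.9, 0.38, 0.01], [-0.92, 0.35, 0.01], [-0.93, 0.32, 0.01], [-0.94, 0.28, 0.01], [-0.95, 0.25, 0.01]]
[[-0.96, 0.21, 0.01], [-0.96, 0.18, 0.01], [-0.97, 0.14, 0.01], [-0.98, 0.11, 0.01], [-0.98, 0.07, 0.01], [-0.98, 0.03, 0.01], [-0.98, -0.0, 0.01], [-0.98, -0.04, 0.01]]
[[-0.98, -0.07, 0.01], [-0.97, -0.11, 0.01], [-0.97, -0.14, 0.01], [-0.96, -0.18, 0.01], [-0.96, -0.22, 0.01], [-0.95, -0.25, 0.01], [-0.94, -0.29, 0.01], [-0.93, -0.32, 0.01]]
[[-0.92, -0.35, 0.01], [-0.9, -0.39, 0.01], [-0.89, -0.42, 0.01], [-0.87, -0.45, 0.01]]
```

Call:
play_rows(travel=[[-0.68,0.71,0],[-0.7,0.68,0],[-0.73,0.66,0],[-0.75,0.63,0],[-0.77,0.6,0],[-0.8,0.57,0],[-0.82,0.54,0],[-0.84,0.51,0]], twist=[-0.25,-0.25,-0.25,-0.25,-0.25,-0.25,-0.25,-0.25])

```text
t: 2.1
eef_pos: [0.3531, -0.4212, 0.2457]
ee_rot: [-3.141, 0.0, -2.393]
force: [-0.3, 0.2, 0.6]
width: 0.0877
gripper_force: 0.0
```

Call:
play_rows(travel=[[-0.85,0.48,0],[-0.87,0.45,0],[-0.89,0.42,0],[-0.9,0.38,0],[-0.92,0.35,0],[-0.93,0.32,0],[-0.94,0.28,0],[-0.95,0.25,0]], twist=[-0.25,-0.25,-0.25,-0.25,-0.25,-0.25,-0.25,-0.25])

```text
t: 3.1
eef_pos: [0.4125, -0.2341, 0.2458]
ee_rot: [-3.141, 0.0, -2.092]
force: [-0.4, 0.0, 0.1]
width: 0.0877
gripper_force: 0.0
```

Call:
play_rows(travel=[[-0.96,0.21,0],[-0.96,0.18,0],[-0.97,0.14,0],[-0.98,0.11,0],[-0.98,0.07,0],[-0.98,0.03,0],[-0.98,0,0],[-0.98,-0.04,0]], twist=[-0.25,-0.25,-0.25,-0.25,-0.25,-0.25,-0.25,-0.25])

```text
t: 4.1
eef_pos: [0.4708, -0.0468, 0.2458]
ee_rot: [-3.141, 0.0, -1.793]
force: [0.5, -0.9, -0.0]
width: 0.0881
gripper_force: 0.0
```

Run:
```python
from h import *
s=arm.get_state();f=imaging.grab_frame("wrist");cv2.imwrite("pics/w1.png",f["pixels"][:,:,::-1])
print(s["eef_pos"],s["ee_rot"],f["fx"],f["cx"],f["cy"]);print(np.round(f["T_tool_cam"],3))
for n in("cap","bottle"):print(n,[(round(d["confidence"],2),np.round(d["extent"]).astype(int).tolist()) for d in models.boxes_of(n,"wrist")])
```

```text
[ 0.47080668 -0.04678043  0.24580057] [-3.14114694e+00  2.41301071e-04 -1.79251223e+00] 309.70691628693146 322.20971843918295 200.30585746193447
[[ 0.    -0.951 -0.308  0.084]
 [ 1.     0.     0.001  0.   ]
 [-0.001 -0.308  0.951 -0.139]
 [ 0.     0.     0.     1.   ]]
cap [(0.77, [366, 293, 26, 38]), (0.57, [384, 327, 30, 12]), (0.57, [296, 292, 25, 35])]
bottle [(0.64, [218, 235, 66, 65])]
```

View pics/w1.png

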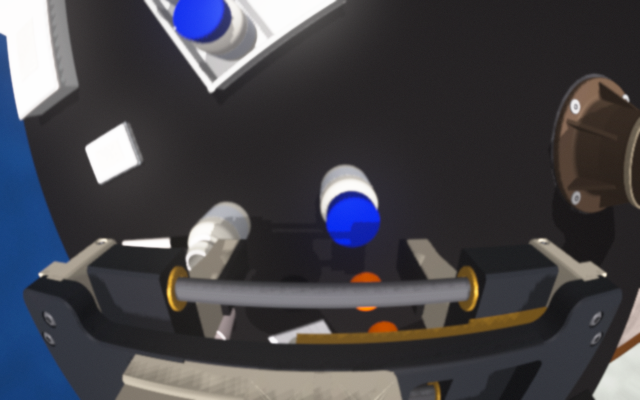

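The wrist view shows that the cross bar hides the grasp zone. Targets show best on the tool's +x side, which is up in the image: the closed bottle is at (350,205) and the finished bottle at (215,235), partly behind a finger. I'll go past the cap, over the pump, to look at it.

Run:
```python
from h import *
plan(.548,.32,.245,-1.37)
```

```text
16 pos [ 0.4708 -0.0469  0.2457] yaw -1.792 twist -0.176
[[-0.94, 0.01, 0.0], [-0.94, -0.01, 0.0], [-0.94, -0.04, 0.0], [-0.94, -0.06, 0.0], [-0.93, -0.09, 0.0], [-0.93, -0.11, 0.0], [-0.93, -0.13, 0.0], [-0.92, -0.16, 0.0]]
[[-0.92, -0.18, 0.0], [-0.91, -0.21, 0.0], [-0.91, -0.23, 0.0], [-0.9, -0.26, 0.0], [-0.89, -0.28, 0.0], [-0.89, -0.3, 0.0], [-0.88, -0.33, 0.0], [-0.87, -0.35, 0.0]]
```

Call:
play_rows(travel=[[-0.94,0,0],[-0.94,-0.01,0],[-0.94,-0.04,0],[-0.94,-0.06,0],[-0.93,-0.09,0],[-0.93,-0.11,0],[-0.93,-0.13,0],[-0.92,-0.16,0]], twist=[-0.18,-0.18,-0.18,-0.18,-0.18,-0.18,-0.18,-0.18])

```text
t: 5.25
eef_pos: [0.5098, 0.1372, 0.2456]
ee_rot: [-3.141, 0.0, -1.576]
force: [-0.7, -0.8, 0.2]
width: 0.0874
gripper_force: 0.0
```

Run:
```python
from h import *
import pickle
s=arm.get_state();f=imaging.grab_frame("wrist");d=models.silhouettes("bottle","wrist")
pickle.dump((s,f,d),open("w2.pkl","wb"));print([(x["confidence"],x["extent"]) for x in d])
cv2.imwrite("pics/w2.png",f["pixels"][:,:,::-1])
```

```text
[(0.88, [226.4, 54.5, 74.5, 59.3])]
```

Call:
play_rows(travel=[[-0.92,-0.18,0],[-0.91,-0.21,0],[-0.91,-0.23,0],[-0.9,-0.26,0],[-0.89,-0.28,0],[-0.89,-0.3,0],[-0.88,-0.33,0],[-0.87,-0.35,0]], twist=[-0.18,-0.18,-0.18,-0.18,-0.18,-0.18,-0.18,-0.18])

```text
t: 6.35
eef_pos: [0.5475, 0.3211, 0.2455]
ee_rot: [3.142, -0.0, -1.36]
force: [-0.6, -0.9, -0.4]
width: 0.0877
gripper_force: 0.0
```

Run:
```python
from h import *
import pickle
s=arm.get_state();f=imaging.grab_frame("wrist");d=models.silhouettes("cap","wrist")
pickle.dump((s,f,d),open("w3.pkl","wb"));print(s["eef_pos"],s["ee_rot"],[(x["confidence"],x["extent"]) for x in d])
w2=cv2.imread("pics/w2.png");cv2.imwrite("pics/w23.png",np.hstack([cv2.resize(i,(400,250)) for i in (w2,f["pixels"][:,:,::-1])]))
```

```text
[0.54752112 0.32114846 0.24550667] [ 3.14153636e+00 -6.14013880e-05 -1.35999556e+00] [(0.97, [231.3, 90.5, 41.3, 35.9]), (0.82, [435.0, 49.3, 46.2, 38.2]), (0.69, [429.1, 128.1, 44.9, 41.2]), (0.68, [357.2, 14.8, 43.2, 29.5]), (0.65, [327.4, 95.0, 58.6, 66.2])]
```

View pics/w23.png

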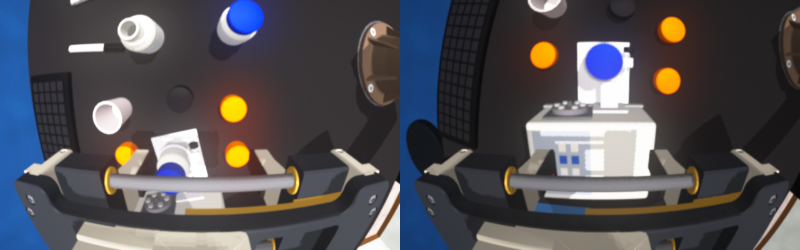

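The left half shows the finished bottle clear at full-frame (226,54). The right half shows the blue cap clear at (327,97). I'll fit both with the fisheye model.

```bash
cat >> h.py <<'E'
from scipy.spatial.transform import Rotation as Ro
def wpose(s,f):
    T=np.eye(4);T[:3,:3]=Ro.from_euler("xyz",s["ee_rot"]).as_matrix();T[:3,3]=s["eef_pos"];return T@np.array(f["T_tool_cam"])
def fproj(f,W,P):
    c=(np.atleast_2d(P)-W[:3,3])@W[:3,:3];r=np.hypot(c[:,0],c[:,1]);th=np.arctan2(r,c[:,2])
    return np.c_[f["fx"]*th*c[:,0]/r+f["cx"],f["fy"]*th*c[:,1]/r+f["cy"]]
def fray(f,W,u,v,z):
    a=(u-f["cx"])/f["fx"];b=(v-f["cy"])/f["fy"];th=np.hypot(a,b)
    d=W[:3,:3]@np.array([np.sin(th)*a/th,np.sin(th)*b/th,np.cos(th)]);o=W[:3,3];return o+d*(z-o[2])/d[2]
def wfit(s,f,mask,secs):
    global proj
    W=wpose(s,f);old=proj;proj=lambda f_,P:fproj(f,W,P)
    c,a=cen(mask);zc=np.mean([q[1] for q in secs]);x=fray(f,W,*c,zc)[:2]
    for _ in range(8):
        cm,am=cen(stackmask(f,*x,secs),4);x=x+(fray(f,W,*c,zc)-fray(f,W,*cm,zc))[:2]
    proj=old;return x.round(4),a,am
E
python3 - <<'E'
from h import *
import pickle
s,f,d=pickle.load(open("w3.pkl","rb"))
print("cap blue",wfit(s,f,comp(blue(f["pixels"]),327,97),CAP))
print("cap sil",[wfit(s,f,x["pixels"],CAP) for x in d if abs(x["extent"][0]-327)<8])
s,f,d=pickle.load(open("w2.pkl","rb"))
print("bottle",wfit(s,f,d[0]["pixels"],BOT))
E
```

```text
cap blue (array([0.5625, 0.2345]), 2667.0, 2856.4375)
cap sil [(array([0.5619, 0.2332]), 2825.0, 2856.6875)]
bottle (array([ 0.6131, -0.0057]), 3405.0, 3391.625)
```

Run:
```python
from h import *
plan(.5635,.2335,.18,-1.37)
```

```text
4 pos [0.5477 0.3221 0.2449] yaw -1.359 twist 0.018
[[0.9, 0.03, 0.65], [0.9, 0.03, 0.65], [0.9, 0.03, 0.65], [0.9, 0.02, 0.65]]
```

Call:
play_rows(travel=[[0.9,0.03,0.65],[0.9,0.03,0.65],[0.9,0.03,0.65],[0.9,0.02,0.65],[0,0,0.8],[0,0,0.8],[0,0,0.6],[0,0,0.36]], twist=[0,0,0,0,0,0,0,0])

```text
t: 7.45
eef_pos: [0.5631, 0.231, 0.1158]
ee_rot: [3.141, -0.0, -1.362]
force: [-0.0, 0.3, 0.3]
width: 0.0873
gripper_force: 0.0
```

Call:
play_rows(travel=[[0,0,0],[0,0,0],[0,0,0],[0,0,0],[0,0,0],[0,0,0]], twist=[0,0,0,0,0,0], fingers=0.4, newtons=5)

```text
t: 8.2
eef_pos: [0.5633, 0.2311, 0.1169]
ee_rot: [-3.141, 0.0, -1.362]
force: [-0.2, 0.6, 3.7]
width: 0.0494
gripper_force: 5.0
```

Call:
play_rows(travel=[[0,0,0],[0,0,0],[0,0,0],[0,0,-0.2],[0,0,-0.3],[0,0,-0.4],[0,0,-0.4],[0,0,-0.4]], twist=[0,0,0,0,0,0,0,0], fingers=0.4, newtons=50)

```text
t: 9.2
eef_pos: [0.5634, 0.2311, 0.1604]
ee_rot: [-3.141, 0.0, -1.362]
force: [0.2, 0.1, 0.4]
width: 0.0485
gripper_force: 50.0
```

Call:
play_rows(travel=[[0,0,-0.8],[0,0,-0.8],[0,0,-0.8],[0,0,-0.8],[0,0,0]], twist=[0,0,0,0,0])

```text
t: 9.82
eef_pos: [0.5639, 0.2315, 0.2414]
ee_rot: [-3.138, 0.002, -1.362]
force: [0.8, 0.8, -1.3]
width: 0.0484
gripper_force: 50.0
```

Run:
```python
from h import *
s=arm.get_state();print(s["eef_pos"],s["ee_rot"],s["force"],s["width"])
ims=[]
for c in("top","side"):
    f=imaging.grab_frame(c);im=f["pixels"][:,:,::-1].copy();u,v=proj(f,s["eef_pos"])[0].astype(int)
    b=comp(blue(f["pixels"]),u,v);print(c,u,v,cen(b),proj(f,[.563,.233,.118]));cv2.imwrite(f"pics/{c}1.png",im)
    ims.append(cv2.resize(im[max(0,v-70):v+90,u-95:u+95][:160],(380,320)))
    z=s["eef_pos"][2]
    for o in(.014,.017,.02):print(o,fit(f,b,[(.0248,z-o),(.0248,z-o+.028)],s["eef_pos"]))
cv2.imwrite("pics/lift.png",np.hstack(ims))
```

```text
[0.56391987 0.23145086 0.24144081] [-3.13802584e+00  1.52968059e-03 -1.36158410e+00] [ 0.80912604  0.80307851 -1.30162668] 0.048417770810868344
top 141 207 (array([150.94444444, 204.38461538]), 234.0) [[169.21286179 216.33949328]]
0.014 (array([0.57032009, 0.21589801]), 234.0, 886.0)
0.017 (array([0.57075412, 0.2172334 ]), 234.0, 876.5625)
0.02 (array([0.57117932, 0.21859607]), 234.0, 869.0)
side 260 270 (array([372.25877193, 239.18421053]), 228.0) [[266.99451767 304.97287399]]
0.014 (array([0.41251987, 0.08058462]), 228.0, 699.125)
0.017 (array([0.41314936, 0.0784431 ]), 228.0, 694.125)
0.02 (array([0.41379747, 0.07629575]), 228.0, 687.875)
```

View pics/lift.png

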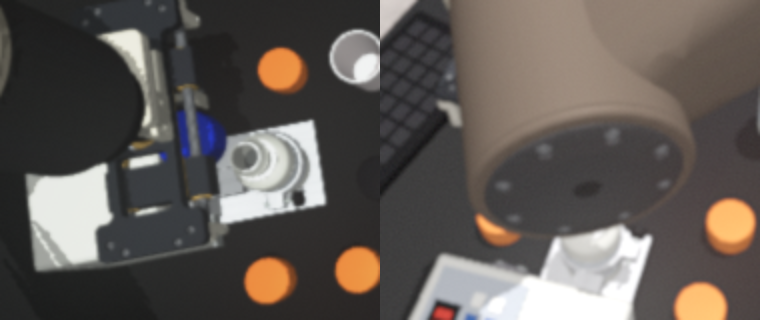

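The cap is in the jaws and the fresh bottle is bare. All three cameras agree on the cap-to-bottle shift, about (+0.050, -0.2395), so I'll apply it to the grasp pose.

Run:
```python
from h import *
plan(.6133,-.0084,.19,-1.362)
```

```text
10 pos [0.5629 0.231  0.2391] yaw -1.362 twist 0.0
[[0.98, 0.0, 0.2], [0.98, 0.0, 0.2], [0.98, 0.0, 0.2], [0.98, 0.0, 0.2], [0.98, 0.0, 0.2], [0.98, 0.0, 0.2], [0.98, 0.0, 0.2], [0.98, 0.0, 0.2]]
[[0.98, 0.0, 0.2], [0.98, 0.0, 0.2]]
```

Call:
play_rows(travel=[[0.98,0.0,0.2],[0.98,0.0,0.2],[0.98,0.0,0.2],[0.98,0.0,0.2],[0.98,0.0,0.2],[0.98,0.0,0.2],[0.98,0.0,0.2],[0.98,0.0,0.2]], twist=[0,0,0,0,0,0,0,0])

```text
t: 10.92
eef_pos: [0.6034, 0.0383, 0.1978]
ee_rot: [3.14, -0.0, -1.362]
force: [-0.0, -0.4, -0.3]
width: 0.0486
gripper_force: 50.0
```

Call:
play_rows(travel=[[0.98,0.0,0.2],[0.98,0.0,0.2],[0,0,0],[0,0,0],[0,0,0]], twist=[0,0,0,0,0])

```text
t: 11.55
eef_pos: [0.614, -0.008, 0.189]
ee_rot: [3.142, 0.0, -1.361]
force: [-0.2, -0.5, -0.0]
width: 0.0483
gripper_force: 50.0
```

Run:
```python
from h import *
plan(.6133,-.0084,.15,-1.362)
for c in("top","side"):
    f=imaging.grab_frame(c);im=f["pixels"][:,:,::-1].copy();u,v=proj(f,arm.get_state()["eef_pos"])[0].astype(int)
    globals()[c]=cv2.resize(im[v-80:v+80,u-95:u+95],(380,320))
cv2.imwrite("pics/over.png",np.hstack([top,side]))
```

```text
2 pos [ 0.614 -0.008  0.189] yaw -1.361 twist 0.003
[[0.01, 0.01, 0.78], [0.01, 0.01, 0.78]]
```

View pics/over.png

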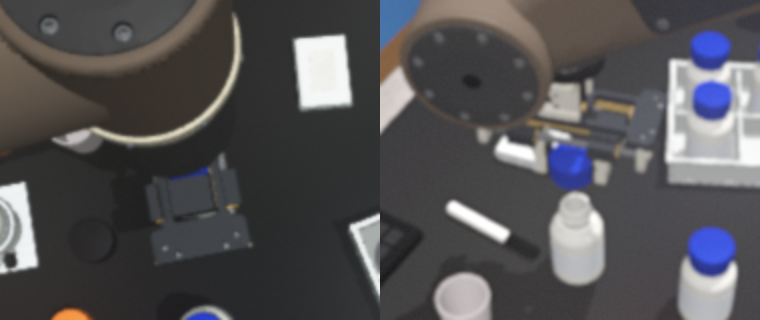

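The side view (right half) shows the held cap at (570,165) directly above the bottle's mouth at (575,205), and level. I'll lower it carefully.

Call:
play_rows(travel=[[0,0,0.7],[0,0,0.7],[0,0,0.4],[0,0,0.3],[0,0,0.2],[0,0,0.1],[0,0,0]], twist=[0,0,0,0,0,0,0])

```text
t: 12.52
eef_pos: [0.6141, -0.0087, 0.1292]
ee_rot: [-3.141, 0.0, -1.362]
force: [0.7, 0.0, -0.2]
width: 0.0484
gripper_force: 50.0
```

Call:
play_rows(travel=[[0,0,0.12],[0,0,0.12],[0,0,0.12],[0,0,0.12],[0,0,0]], twist=[0,0,0,0,0])

```text
t: 13.15
eef_pos: [0.6138, -0.0086, 0.117]
ee_rot: [-3.142, 0.0, -1.362]
force: [0.3, -0.5, -1.6]
width: 0.0486
gripper_force: 50.0
```

Call:
play_rows(travel=[[0,0,0.1],[0,0,0.1],[0,0,0.06],[0,0,0]], twist=[0,0,0,0])

```text
t: 13.65
eef_pos: [0.6145, -0.0087, 0.1118]
ee_rot: [-3.141, -0.001, -1.361]
force: [-3.7, 1.6, 9.1]
width: 0.0486
gripper_force: 50.0
```

Call:
play_rows(travel=[[0,0,0.06],[0,0,0.06],[0,0,0]], twist=[0,0,0])

```text
t: 14.02
eef_pos: [0.6155, -0.0087, 0.1118]
ee_rot: [-3.138, -0.001, -1.36]
force: [-9.3, 2.0, 28.0]
width: 0.0484
gripper_force: 50.0
```

Call:
play_rows(travel=[[0,0,-0.08],[0,0,0],[0,0,0],[0,0,0],[0,0,-0.6],[0,0,-1],[0,0,-1],[0,0,-1]], twist=[0,0,0,0,0,0,0,0], fingers=0.75)

```text
t: 15.02
eef_pos: [0.6142, -0.0087, 0.2015]
ee_rot: [-3.141, -0.0, -1.362]
force: [0.7, -0.5, 0.4]
width: 0.0659
gripper_force: 0.0
```

Run:
```python
from h import *
s=arm.get_state();print(s["eef_pos"],s["force"])
f=imaging.grab_frame("side");m=comp(blue(f["pixels"]),304,215)
for rim in(.094,.098,.108):print(rim,proj(f,[.6145,-.0085,rim+.014]),fit(f,m,[(.0248,rim),(.0248,rim+.028)],[.614,-.01]),cen(m))
d=models.silhouettes("bottle","side");print([(x["confidence"],x["extent"]) for x in d],[(x["confidence"],x["extent"]) for x in models.boxes_of("cap","side")])
im=f["pixels"][:,:,::-1];cv2.imwrite("pics/on.png",cv2.resize(im[170:300,240:430],None,fx=4,fy=4,interpolation=cv2.INTER_CUBIC))
```

```text
[ 0.61421674 -0.00872374  0.20149404] [ 0.68604307 -0.47829411  0.42576456]
0.094 [[301.82388343 214.20206761]] (array([ 0.61390833, -0.01164423]), 413.0, 446.9375) (array([302.80387409, 213.48910412]), 413.0)
0.098 [[301.75937074 213.10801916]] (array([ 0.61221042, -0.00882704]), 413.0, 451.875) (array([302.80387409, 213.48910412]), 413.0)
0.108 [[301.59651194 210.3461529 ]] (array([ 0.60802824, -0.00172394]), 413.0, 461.8125) (array([302.80387409, 213.48910412]), 413.0)
[(0.97, [304.8, 236.3, 25.3, 30.4]), (0.49, [305.5, 214.5, 23.2, 21.8])] [(0.96, [225.6, 308.3, 22.6, 28.8]), (0.88, [304.1, 216.8, 18.9, 24.3]), (0.76, [323.4, 356.4, 25.4, 26.9]), (0.72, [303.9, 287.0, 18.5, 28.4]), (0.62, [342.2, 314.9, 27.0, 30.5])]
```

View pics/on.png

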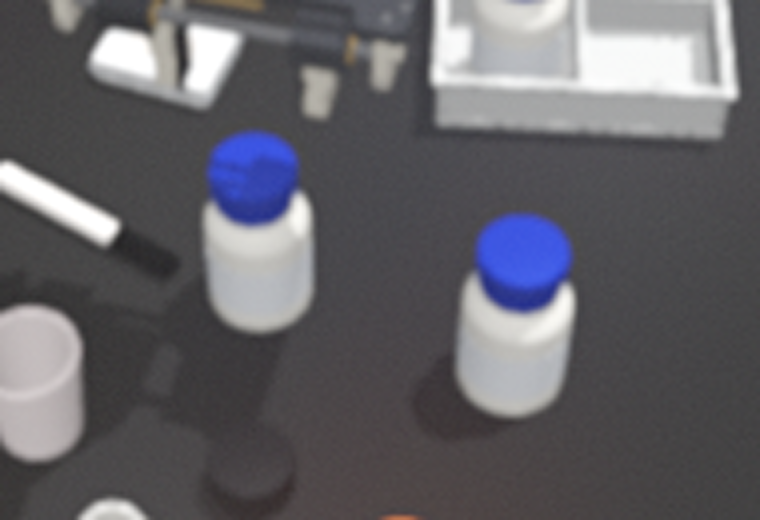

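The cap sits level on the bottle and its fit matches the home height. I'll confirm by pressing on the roof with shut fingertips; home means contact at TCP z of about 0.141.

Call:
play_rows(travel=[[0,0,0],[0,0,0],[0,0,0.4],[0,0,0.5],[0,0,0.5],[0,0,0.4],[0,0,0.3],[0,0,0.1]], twist=[0,0,0,0,0,0,0,0], fingers=0, newtons=20)

```text
t: 16.18
eef_pos: [0.6139, -0.0087, 0.1439]
ee_rot: [3.141, -0.0, -1.362]
force: [-0.5, 0.0, -0.2]
width: 0.0003
gripper_force: 0.0
```

Call:
play_rows(travel=[[0,0,0.08],[0,0,0.06],[0,0,0.05],[0,0,0]], twist=[0,0,0,0])

```text
t: 16.68
eef_pos: [0.6147, -0.0087, 0.1414]
ee_rot: [-3.14, -0.0, -1.361]
force: [-1.9, 0.3, 7.0]
width: 0.0009
gripper_force: 3.6
```

Call:
play_rows(travel=[[0,0,0.05],[0,0,0.05],[0,0,0]], twist=[0,0,0])

```text
t: 17.05
eef_pos: [0.6161, -0.0088, 0.1415]
ee_rot: [-3.136, -0.002, -1.36]
force: [-4.7, -0.2, 20.8]
width: 0.0003
gripper_force: 10.5
```

Call:
play_rows(travel=[[0,0,-0.4],[0,0,-0.8],[0,0,-0.4],[0,0,0],[0,0,0]], twist=[0,0,0,0,0])

```text
t: 17.68
eef_pos: [0.6136, -0.0087, 0.1766]
ee_rot: [3.141, 0.0, -1.362]
force: [-0.3, -0.1, -0.7]
width: 0.0001
gripper_force: 0.0
```

Call:
play_rows(travel=[[0,0,0],[0,0,0],[0,0,0]], twist=[0,0,0], fingers=1)

```text
t: 18.05
eef_pos: [0.614, -0.0087, 0.177]
ee_rot: [3.141, -0.0, -1.362]
force: [-0.1, 0.9, -0.8]
width: 0.0251
gripper_force: 0.0
```

Run:
```python
from h import *
s=arm.get_state();print(s["eef_pos"],s["force"],s["width"])
f=imaging.grab_frame("side");m=comp(blue(f["pixels"]),304,215)
print(fit(f,m,[(.0248,.094),(.0248,.122)],[.614,-.01]))
plan(s["eef_pos"][0],s["eef_pos"][1],.1125,-1.362)
```

```text
[ 0.61395962 -0.00868746  0.17703899] [-0.12611133  0.88678386 -0.7933973 ] 0.025064786704752335
(array([ 0.61341345, -0.01141488]), 413.0, 447.5)
3 pos [ 0.614  -0.0087  0.1771] yaw -1.362 twist 0.0
[[-0.0, 0.0, 0.86], [-0.0, 0.0, 0.86], [-0.0, 0.0, 0.86]]
```

Call:
play_rows(travel=[[0,0,0],[0,0,0],[0,0,0],[0,0,0],[0,0,0.8],[0,0,0.8],[0,0,0.6],[0,0,0.38]], twist=[0,0,0,0,0,0,0,0], fingers=1)

```text
t: 19.1
eef_pos: [0.6139, -0.0087, 0.112]
ee_rot: [3.141, -0.0, -1.362]
force: [0.7, 0.4, 0.3]
width: 0.088
gripper_force: 0.0
```

Call:
play_rows(travel=[[0,0,0],[0,0,0],[0,0,0],[0,0,0],[0,0,0],[0,0,0]], twist=[0,0,0,0,0,0], fingers=0.4, newtons=30)

```text
t: 19.85
eef_pos: [0.6139, -0.0088, 0.1131]
ee_rot: [3.142, -0.0, -1.362]
force: [-2.0, -0.4, 3.6]
width: 0.0493
gripper_force: 30.0
```

Call:
play_rows(travel=[[0,0,-0.3],[0,0,-0.6],[0,0,-0.8],[0,0,-0.8],[0,0,-0.7],[0,0,-0.3],[0,0,0],[0,0,0]], twist=[0,0,0,0,0,0,0,0])

```text
t: 20.85
eef_pos: [0.6136, -0.0087, 0.1995]
ee_rot: [3.14, 0.0, -1.362]
force: [0.2, 0.7, -3.9]
width: 0.0488
gripper_force: 30.0
```

Run:
```python
from h import *
s=arm.get_state();print(s["eef_pos"],s["force"],s["width"])
f=imaging.grab_frame("side");im=f["pixels"][:,:,::-1];cv2.imwrite("pics/lifted.png",cv2.resize(im[130:300,240:450],None,fx=3,fy=3,interpolation=cv2.INTER_CUBIC))
f=imaging.grab_frame("top");cv2.imwrite("pics/top2.png",f["pixels"][:,:,::-1])
```

```text
[ 0.61355155 -0.0086979   0.19947149] [ 0.23483584  0.749234   -3.88914218] 0.04876734398480862
```

View pics/lifted.png

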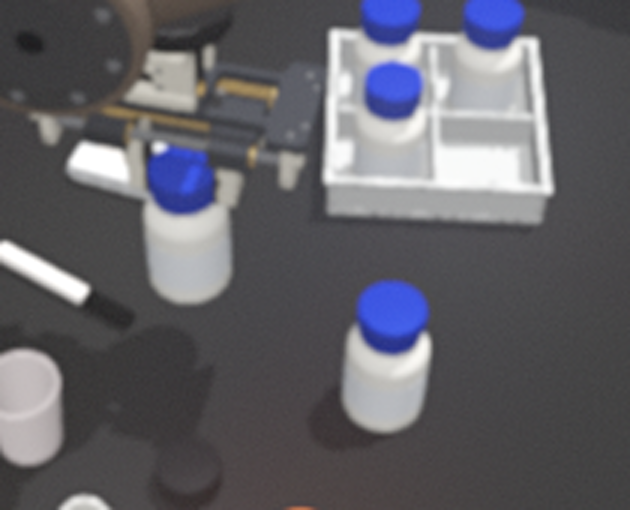

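The bottle is lifted by its cap and hangs straight, with its underside at about 87 mm. The empty bay is at (485,165) in the crop. Next I'll check the tray from the side view and plan the approach.

Run:
```python
from h import *
f=imaging.grab_frame("side")
C=np.array([ray(f,240+u/3,130+v/3,.045)[:2] for u,v in((540,38),(330,30),(325,183),(552,190))]);print(C.round(4),np.linalg.norm(C-np.roll(C,-1,0),axis=1),C.mean(0))
plan(.47,-.15,.205,-1.966)
```

```text
[[ 0.4618 -0.4366]
 [ 0.6465 -0.3588]
 [ 0.5689 -0.1756]
 [ 0.3898 -0.2547]] [0.2004336  0.19896384 0.19582662 0.19566298] [ 0.51675155 -0.30641594]
9 pos [ 0.6137 -0.0087  0.1995] yaw -1.362 twist 0.448
[[0.48, 0.75, -0.02], [0.53, 0.72, -0.02], [0.58, 0.68, -0.02], [0.62, 0.64, -0.02], [0.66, 0.6, -0.02], [0.7, 0.55, -0.02], [0.74, 0.51, -0.02], [0.77, 0.46, -0.02]]
[[0.8, 0.4, -0.02]]
```

Call:
play_rows(travel=[[0.48,0.75,-0.02],[0.53,0.72,-0.02],[0.58,0.68,-0.02],[0.62,0.64,-0.02],[0.66,0.6,-0.02],[0.7,0.55,-0.02],[0.74,0.51,-0.02],[0.77,0.46,-0.02]], twist=[0.45,0.45,0.45,0.45,0.45,0.45,0.45,0.45])

```text
t: 22.0
eef_pos: [0.4857, -0.1342, 0.204]
ee_rot: [3.141, -0.0, -1.904]
force: [0.8, -0.1, -2.4]
width: 0.0491
gripper_force: 30.0
```

Call:
play_rows(travel=[[0.8,0.4,0],[0,0,0],[0,0,0]], twist=[0.45,0,0])

```text
t: 22.38
eef_pos: [0.4706, -0.1495, 0.2044]
ee_rot: [-3.141, 0.0, -1.969]
force: [0.5, 0.6, -2.3]
width: 0.0488
gripper_force: 30.0
```

Run:
```python
from h import *
import pickle
s=arm.get_state();f=imaging.grab_frame("wrist");pickle.dump((s,f),open("w4.pkl","wb"));print(s["eef_pos"],s["ee_rot"],s["force"])
cv2.imwrite("pics/w4.png",f["pixels"][:,:,::-1])
W=wpose(s,f);print(fproj(f,W,[[.518,-.3045,.039],[.4564,-.28,.004]]))
```

```text
[ 0.47060246 -0.14948746  0.20440957] [-3.14116870e+00  1.11274955e-04 -1.96929117e+00] [ 0.48661378  0.62749324 -2.34250784]
[[217.58279508  67.34660704]
 [286.82725564  65.84524107]]
```

View pics/w4.png

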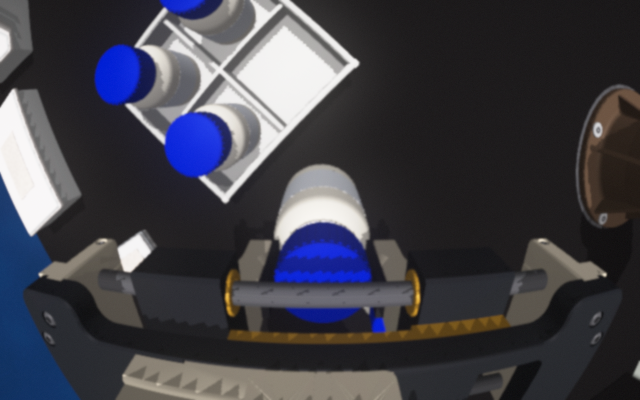

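Run:
```python
from h import *
import pickle
s,f=pickle.load(open("w4.pkl","rb"));W=wpose(s,f)
c=fray(f,W,221,71,.039)[:2];b=fray(f,W,356,64,.045)[:2];l=fray(f,W,225,199,.045)[:2]
print(c,b,l,np.linalg.norm(b-c),np.linalg.norm(l-c),np.linalg.norm(b-l),"bay",c+(b-c)*46/94)
plan(.457,-.281,.2,-1.966)
```

```text
[ 0.51625873 -0.29930492] [ 0.39316947 -0.24984207] [ 0.56840024 -0.17818962] 0.13265571942630336 0.13186225000314122 0.18931427760651034 bay [ 0.45602356 -0.2750997 ]
6 pos [ 0.4708 -0.1493  0.2043] yaw -1.969 twist -0.003
[[0.84, -0.26, 0.03], [0.85, -0.26, 0.03], [0.85, -0.26, 0.03], [0.85, -0.25, 0.03], [0.85, -0.25, 0.03], [0.85, -0.25, 0.03]]
```

Call:
play_rows(travel=[[0.84,-0.24,0],[0.84,-0.24,0],[0.84,-0.24,0],[0.84,-0.24,0],[0.84,-0.24,0],[0.83,-0.23,0],[0,0,0],[0,0,0]], twist=[0,0,0,0,0,0,0,0])

```text
t: 23.42
eef_pos: [0.4548, -0.2787, 0.2041]
ee_rot: [3.141, 0.0, -1.969]
force: [0.2, 0.5, -3.0]
width: 0.0487
gripper_force: 30.0
```

Run:
```python
from h import *
s=arm.get_state();print(s["eef_pos"],s["force"])
ims=[]
for c in("top","side"):
    f=imaging.grab_frame(c);im=f["pixels"][:,:,::-1];u,v=proj(f,[.48,-.28,.1])[0].astype(int);v=max(v,80)
    ims.append(cv2.resize(im[v-80:v+80,u-95:u+95],(380,320)))
cv2.imwrite("pics/bay.png",np.hstack(ims))
```

```text
[ 0.45476324 -0.27874056  0.20405143] [ 0.16765756  0.48798153 -2.9999092 ]
```

View pics/bay.png

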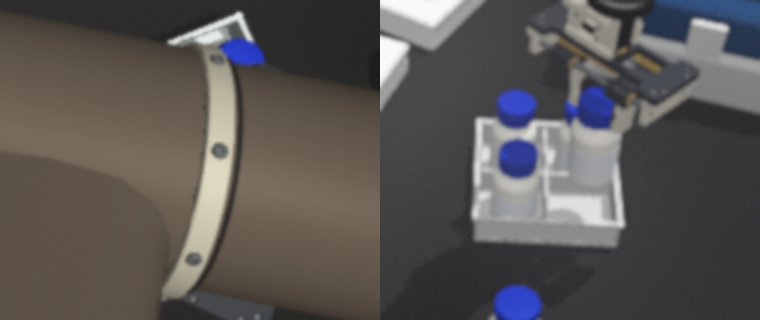

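Call:
play_rows(travel=[[0,0,0.5],[0,0,0.7],[0,0,0.7],[0,0,0.6],[0,0,0.4],[0,0,0.3],[0,0,0.1],[0,0,0]], twist=[0,0,0,0,0,0,0,0])

```text
t: 24.52
eef_pos: [0.4547, -0.2792, 0.122]
ee_rot: [-3.141, -0.0, -1.969]
force: [-0.2, -0.1, -2.6]
width: 0.0491
gripper_force: 30.0
```

Call:
play_rows(travel=[[0,0,0.08],[0,0,0.05],[0,0,0]], twist=[0,0,0])

```text
t: 24.9
eef_pos: [0.4547, -0.2792, 0.1188]
ee_rot: [-3.141, -0.0, -1.969]
force: [0.0, -0.2, 0.7]
width: 0.0488
gripper_force: 30.0
```

Call:
play_rows(travel=[[0,0,0.03],[0,0,0]], twist=[0,0])

```text
t: 25.15
eef_pos: [0.455, -0.2795, 0.1184]
ee_rot: [-3.14, -0.0, -1.969]
force: [-0.3, -1.1, 3.6]
width: 0.0487
gripper_force: 30.0
```

Call:
play_rows(travel=[[0,0,0],[0,0,0],[0,0,0],[0,0,0],[0,0,-0.4],[0,0,-0.8],[0,0,-0.8],[0,0,-0.8]], twist=[0,0,0,0,0,0,0,0], fingers=0.72)

```text
t: 26.15
eef_pos: [0.4547, -0.2792, 0.1892]
ee_rot: [-3.141, 0.0, -1.969]
force: [1.0, -0.5, -0.5]
width: 0.0631
gripper_force: 0.0
```

Call:
play_rows(travel=[[-0.6,0,-0.9],[-0.9,0,-0.3],[-0.9,0,0],[-0.9,0,0],[-0.9,0,0],[-0.9,0,0],[-0.9,0,0],[-0.9,0,0]], twist=[0,0,0,0,0,0,0,0])

```text
t: 27.15
eef_pos: [0.5218, -0.1194, 0.2186]
ee_rot: [-3.141, 0.0, -1.969]
force: [-0.3, 0.6, -0.1]
width: 0.0628
gripper_force: 0.0
```

Run:
```python
from h import *
ims=[]
for c in("top","side"):
    f=imaging.grab_frame(c);im=f["pixels"][:,:,::-1];u,v=proj(f,[.5,-.25,.1])[0].astype(int);v=max(v,80)
    ims.append(cv2.resize(im[v-80:v+80,u-95:u+95],(400,337)))
    if c=="side":
        U,V=proj(f,[.456,-.276,.112])[0];m=comp(blue(f["pixels"]),U,V);print(U,V,fit(f,m,[(.0248,.098),(.0248,.126)],[.456,-.276]))
cv2.imwrite("pics/end.png",np.hstack(ims))
```

```text
405.89944852842245 161.6954200654366 (array([ 0.4494321 , -0.28454332]), 214.0, 372.25)
```

View pics/end.png

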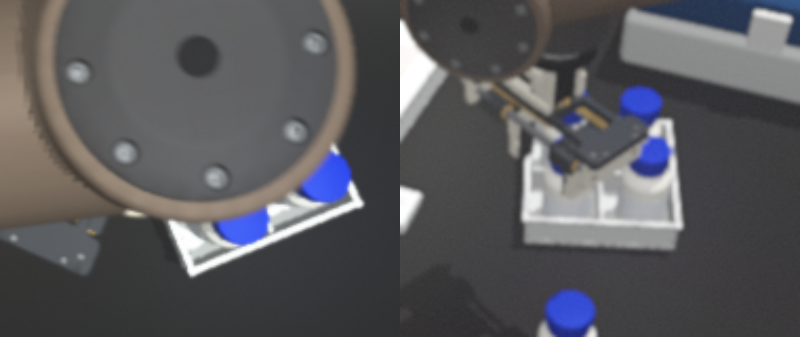

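The bottle stands upright in the bay with its cap level, and the gripper is clear of it. I'm handing the job in.

```bash
python3 -c "
from station import arm
print(arm.job_done())"
```

```text
the job is handed in; nothing more can be done
None
```

I pulled the blue cap off the fresh bottle, pressed it home on the finished bottle and stood the closed bottle upright in the empty bay. The job was handed in at about 27 s with no verdict returned, and I viewed 11 pictures, one over the limit of 10.

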